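# Empty the spent batteries into the collection box and hold its gate open

### The arm

A 7-joint arm with a two-finger parallel gripper is mounted at the origin on the work surface. World frame = base frame: x ahead of the robot, y to its left, z up, the work surface at z = 0. Lengths are in m, angles in rad, forces in N, time in s.
With the tool pointing down it reaches from about 0.425 to 0.925 m from the base axis. Payload 6.8 kg.
Tool frame: the origin (TCP) lies midway between the tips of the shut fingers; the grasp point (between the pads) lies 19 mm behind it; x points along the fingers, z is the direction in which the jaws open and shut, and the axes are right-handed (so a half turn about x gives the same grasp; the last joint's range is limited). The gripper opens to 85 mm and grips with 20 to 120 N. Pads are 22 mm wide; open, the fingers measure 114 mm over their backs; the gripper's body (76 mm by 85 mm) begins 54 mm behind the grasp point. The pads swing forward as they close: fully open they stand 13 mm farther back than shut.
Start: joints at [-1.348, 0.477, 0.022, 1.555, -0.011, 1.109, -0.083], TCP at [0.219, 0.638, 0.231] pointing down, gripper open.
Joint ranges: [-2.96, 2.96], [-0.34, 2.1], [-1.41, 1.46], [0.24, 2.44], [-1.37, 4.51], [0.17, 1.92], [-2.96, 2.96]. Speed limits (rad/s): [2.39, 2.39, 3.14, 3.14, 3.14, 3.14, 3.14].

### API

Orientations are given as a unit quaternion [w, x, y, z].
In Python, from station import bot gives the robot as it stands. The module is installed in compiled form; this text tells all that it offers.
- The arm moves only by the shell command python3 -m jog 'ROWS' [FORCE]. ROWS is text: rows parted by semicolons, each of 7 numbers parted by spaces: the shift along the tool's x, y, z in mm, then the turn, a rotation vector about the tool's x, y, z in units of 6 degrees (1.0 is 6 degrees), then the finger opening in mm, from 0 to 85.4. A call has 1 to 5 rows; each row shifts and turns the commanded pose from where the row before left it, along the tool's axes as they then stand; what a row does not reach is not made up. A row lasts 1/10 s, in which the tool goes at most 50 mm and 8.59 degrees, less where a joint would pass 70% of its speed; a pose out of reach is approached as far as the arm can. A call with a gripper value outside its range is refused whole. The fingers move at their own pace and stop on an object; FORCE is the grip in N (left out, the last holds). Time passes only in rows, so rows that do not move let the fingers close. It gives the time, the measured TCP pose, the force and the opening at its end, in the units of the state.
- bot.get_obs(): the state, without advancing time (a new reading comes with each control period).
- bot.read_camera(name): name is "side" or "top"; returns (picture, depth): 384x512x3 uint8, red, green, blue; 384x512 float32, m along the optical axis (not along the pixel's ray), 0 where there is no reading.
- bot.calibration(name): a dict with "fx", "fy", "cx", "cy" (pixels), "T" (4x4, takes a point from camera to world coordinates). Camera axes: x right, y up, looking along -z (the intrinsics and any distortion apply to the point x, -y, -z); pixel columns grow to the right and rows downward; lengths in m; the calibration is good to about 2 mm. A picture is of the moment at which its call begins. calibration takes no time and is no camera call.
- bot.hand_in(): hands the job in, once; it reports no verdict.
The state is a dict: "t": time; "q": joint angles; "joint_vel": joint speeds; "joint_torque": joint torques, N m; "eef_pos": TCP position; "tool_rot": TCP orientation; "contact_force": force on the tool from outside, world axes, zero at the start; "torque": the same for the moment, N m; "gripper_width": opening from 0.0 (shut) to 1.0 (fully open).
Only numpy, scipy, OpenCV 4.12 (cv2) and the standard library are available. Lean on these libraries where they do the work, as an engineer would, in place of code of your own. Each camera call takes 0.05 s, during which the arm holds its last target.

### The job

Empty the mug of spent batteries into the funnel of the collection box by tipping it, with the gate still shut, and stand the empty mug upright on the desk and let go of it. Then pull the box's sprung draw rod out until the dark ring on it stands at the mouth of its sleeve (64 mm of travel), so that all the batteries drop into the bin below, and finish while still holding the rod there. Leave everything else on the desk where it is.

Things in the scene. Friction and masses are not known exactly. Their poses are not given: they have to be found in the camera images.
- mug_center (a point): White mug holding 4 spent batteries. Point on its axis, half-way up (42.5 mm above its underside). z is its axis (towards the mouth), x points from the axis to the handle. 85 mm high, flared: outer radius 28 mm at the foot, 48 mm at the rim; wall 3.5 mm, floor 5 mm. About 0.2 kg.
- mug_handle (a point): Centre of the upright bar of the mug's handle, 74 mm from the mug's axis and 46 mm above its underside. The bar is 14 mm (x, radial) x 12 mm (y, flat sides) x 54 mm high; two stubs of the same 12 mm width join it to the wall at 24 and 68 mm height. Axes as the mug's.
- cell0_center (a point): Centre of a spent battery: smooth short round cell, 17 mm diameter, 34 mm long (z along it), 17 g, slippery (friction about 0.2). Starts standing in the mug.
- cell1_center (a point): Centre of a spent battery: smooth short round cell, 17 mm diameter, 34 mm long (z along it), 17 g, slippery (friction about 0.2). Starts standing in the mug.
- cell2_center (a point): Centre of a spent battery: smooth short round cell, 17 mm diameter, 34 mm long (z along it), 17 g, slippery (friction about 0.2). Starts standing in the mug.
- cell3_center (a point): Centre of a spent battery: smooth short round cell, 17 mm diameter, 34 mm long (z along it), 17 g, slippery (friction about 0.2). Starts standing in the mug.
- box: White battery collection box with clear lower sides, fixed to the desk. Origin: on the desk under the funnel's centre. The rod comes out along its own -y. Casing x -75 to 75 mm; y -69 to 69 mm around the funnel, 105 mm high; a lower gate housing, 80 mm high, from y -69 to -115 mm. The bin fills the inside below the steel gate plate (z 63 to 67 mm).
- sleeve (a point): Centre of the mouth of the draw rod's fixed aluminium sleeve (22 mm thick, 20 mm long), 135 mm from the box's origin along the box's -y and 65 mm above the desk. Axes as the box's.
- funnel (a point): Centre of the funnel's square mouth, 130 x 130 mm, 105 mm above the desk; the walls slope in to a throat 94 (x) x 60 (y) mm at 70 mm above the desk, closed by the gate plate. Axes as the box's.
- rod (a joint): Travel of the draw rod in m: 0 home (gate shut), growing as it is pulled out, end stop 0.09. A dark ring, 6 mm wide, on the 10 mm steel rod (hidden at first) is at the sleeve's mouth at 0.064. An inner spring pulls it home: 2.8 N at 0, 8 N at 0.064; it springs back if let go. The gate plate moves with the rod; throat fully open at 0.06.
- rod_tab (a point): Centre of the black pull tab on the rod's outer end; it moves with the rod. Upright block 18 mm (x) x 14 mm (y, along the pull) x 60 mm high, centred 80 mm above the desk; with the rod home it is 187 mm from the box's origin along the box's -y, its near face 45 mm from the sleeve's mouth. Axes as the box's.
- stapler: Bystander: black stapler, 36 x 130 x 46 mm, left of centre near the robot. Leave alone. Origin: centre of its underside.
- mouse: Bystander: black computer mouse, about 78 x 60 x 34 mm, at the right. Leave alone. Origin: centre of its underside.
- tape: Bystander: roll of clear tape lying flat, 84 mm across, 19 mm high. Leave alone. Origin: centre of its underside.
- notes: Bystander: pad of pale sticky notes, 76 x 76 x 24 mm. Leave alone. Origin: centre of its underside.
- calculator: Bystander: grey pocket calculator, 130 x 78 x 16 mm. Leave alone. Origin: centre of its underside.
- eraser: Bystander: rubber eraser in a paper sleeve, 22 x 55 x 12 mm. Leave alone. Origin: centre of its underside.
Things that resemble listed ones, but are neither listed nor needed, are in the scene too. There is more than one size of the part that bears mug_center; the job needs the middle-sized.

How it is judged:
By the outcome, as a careful person would: the job done as asked, in the order asked, and still so for the second after the job is handed in, while the arm keeps its last pose, push and grip.
It also fails if it takes over 67 s, if anything falls off the work surface, if the arm or the gripper's body presses on something with over 40 N, if the wrist force passes 120 N, or if a joint passes its speed limit or range.

## Working session

There is one attempt and no reset: what is moved stays moved. The work goes in short steps, Python scripts to look and compute and a shell command to move; the robot and the scene stay as the last step left them, time stands still between calls to the robot, and variables do not carry over. Pictures are saved under pics/ and viewed, and the job is handed in when it is done.

```bash
mkdir -p pics; ls
cat > h.py <<'E'
import numpy as np, cv2
from station import bot
def cap(n,tag):
    p,d=bot.read_camera(n); cv2.imwrite(f'pics/{tag}.png',p[:,:,::-1]); np.savez(f'pics/{tag}.npz',p=p,d=d); return p,d
def pts(n,d):
    c=bot.calibration(n); v,u=np.mgrid[0:d.shape[0],0:d.shape[1]]
    X=np.stack([(u-c['cx'])/c['fx']*d,-(v-c['cy'])/c['fy']*d,-d,np.ones_like(d)],-1)
    return (X@c['T'].T)[...,:3]
E
python3 - <<'E'
from h import *
for n in('top','side'):
    p,d=cap(n,n+'0'); c=bot.calibration(n); print({k:np.round(v,3).tolist() for k,v in c.items()}); print(d.min(),d.max())
o=bot.get_obs(); print({k:np.round(v,3).tolist() for k,v in o.items()})
E
```

```text
pics
{'fx': 385.668, 'fy': 385.668, 'cx': 253.035, 'cy': 193.686, 'T': [[0.012, 0.999, -0.046, 0.458], [-1.0, 0.013, 0.016, 0.026], [0.017, 0.046, 0.999, 1.371], [0.0, 0.0, 0.0, 1.0]]}
0.0 2.1980505
{'fx': 349.836, 'fy': 349.836, 'cx': 260.199, 'cy': 185.474, 'T': [[-0.965, 0.2, -0.168, 0.357], [-0.261, -0.712, 0.652, 0.63], [0.011, 0.673, 0.74, 0.826], [0.0, 0.0, 0.0, 1.0]]}
0.0 3.0352893
{'t': 0.1, 'q': [-1.348, 0.478, 0.022, 1.556, -0.012, 1.109, -0.083], 'joint_vel': [0.002, -0.001, -0.001, -0.003, -0.001, -0.001, 0.0], 'joint_torque': [0.004, -59.776, 1.613, -28.195, 0.013, 0.005, 0.0], 'eef_pos': [0.219, 0.638, 0.23], 'tool_rot': [0.575, -0.411, 0.576, 0.41], 'contact_force': [-0.315, 0.069, 0.459], 'torque': [0.006, -0.021, -0.04], 'gripper_width': 0.999}
```

View pics/top0.png

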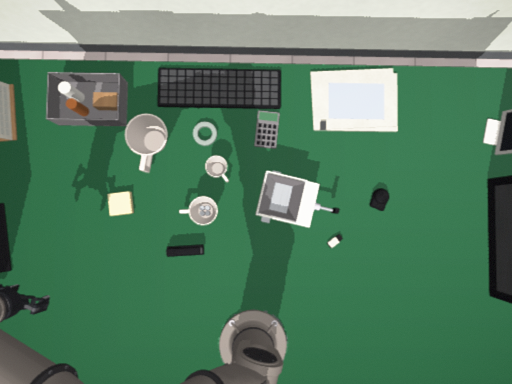

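View pics/side0.png

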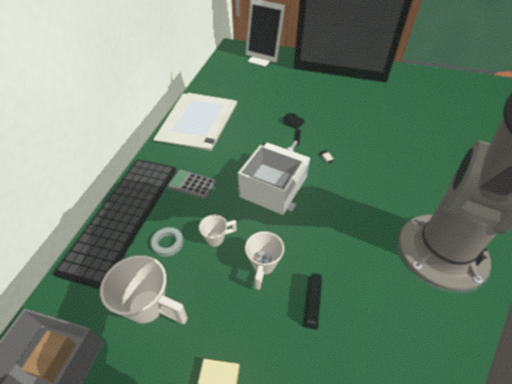

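Run:
```python
from h import *
a=np.load('pics/top0.npz');p,d=a['p'],a['d'];P=pts('top',d)
b=np.load('pics/side0.npz');Q=pts('side',b['d'])
t=cv2.resize(p[140:260,160:360],None,fx=4,fy=4,interpolation=cv2.INTER_CUBIC)
cv2.imwrite('pics/crop0.png',t[:,:,::-1])
print('desk',np.round(P[300,330],3),P[230,150],Q[250,350])
# mug rim
reg=np.zeros(d.shape,bool);reg[190:230,175:225]=1
white=p.min(2)>90
for lo,hi in((.075,.095),):
    m=reg&(P[...,2]>lo)&(P[...,2]<hi)
    pp=P[m].astype(float); vu=np.argwhere(m)
    (c,r)=cv2.minEnclosingCircle(pp[:,:2].astype(np.float32)); print('rim',c,r,pp[:,2].mean(),len(pp))
m=reg&(P[...,2]>.03)
vu=np.argwhere(m); 
h=P[195:226,175:192]; print(np.round(h[...,2][10:24]*1000).astype(int))
for v,u in((211,180),(211,184),(211,187)): print(v,u,np.round(P[v,u],3))
# small, big
for n,(y0,y1,x0,x1) in dict(small=(150,185,200,232),big=(110,175,120,170),box=(165,235,250,325)).items():
    z=P[y0:y1,x0:x1]; print(n,np.percentile(z[...,2],[50,90,95,98,99]))
# box top rim
reg=np.zeros(d.shape,bool);reg[165:232,250:322]=1
m=reg&(P[...,2]>.098)&(P[...,2]<.112)
r=cv2.minAreaRect((P[m][:,:2]*1000).astype(np.float32));print(r,cv2.boxPoints(r))
reg=np.zeros(d.shape,bool);reg[200:220,315:345]=1
m=reg&(P[...,2]>.04)
for v,u in np.argwhere(m): print(v,u,np.round(P[v,u]*1000).astype(int),p[v,u])
```

```text
desk [ 0.149 -0.273 -0.005] [ 3.88877347e-01  3.66467134e-01 -1.58888516e-04] [0.24483111 0.06652757 0.00031366]
rim (0.46220070123672485, 0.18488848209381104) 0.0606737844645977 0.08240579009199937 144
[[ 4 -2  2  1 -3 -2 -2 -1  2  1 -1  2 -3  0 -1 82 85]
 [-1 -6 -1  1 -7  1 -6  0  2 -3  3  2 -2 -2  1 82 81]
 [-2  2  1 -4  0  1 -1  2 -1  2  2  2  0  1  2 86 77]
 [-9 -2  0 -1  8 -2  0  0  3 -1 -2 -1 -6  0 84 84 74]
 [ 5  2 -3  0 -3 -2 65 71 70 69 66 69 69 70 88 79 74]
 [ 1  2  2 -1  3 69 79 70 71 74 72 77 73 75 85 83 76]
 [ 0  2 -2 -5  3 73 72 73 72 70 72 78 71 72 85 84 77]
 [ 3 -3 -7 -1  2 71 74 72 64 72 76 70 71 75 83 84 78]
 [ 1  2 -2 -7 -1 -2  0  2  8  2 -2 -2 -3 -3  0 86 75]
 [ 2 -2 -4 -3 -1 -5 -5  0  2  6  1  1  0 -3  1 80 80]
 [-3 -4 -1 -1 -3 -3 -2 -2  2 -3  1 -1 -1 -2  0 86 82]
 [-3 -2 -2 -2 -2  0 -5 -1 -2  1  3 -1 -6 -1  0 -3 83]
 [ 2 -7  1  3  2 -5  0  1 -6 -1  6 -8 -3 -6  0  1 82]
 [-2 -1  2  2  2 -2  4  1  0 -3 -2  1  1  3  0  2 -2]]
211 180 [0.457 0.25  0.073]
211 184 [0.457 0.237 0.07 ]
211 187 [0.458 0.227 0.071]
small [0.00103083 0.05462768 0.06266899 0.0660496  0.068
[... 4103 characters left out ...]
[43 41 45]
210 337 [ 467 -269  114] [39 37 41]
210 338 [ 467 -275  104] [40 48 45]
210 339 [ 467 -277  108] [49 93 66]
211 332 [ 464 -264   65] [106 106 108]
211 333 [ 463 -262   85] [33 29 33]
211 334 [ 464 -264   95] [17 15 18]
211 335 [ 463 -264  108] [31 29 33]
211 336 [ 464 -267  107] [38 36 40]
211 337 [ 464 -270  110] [37 35 38]
211 338 [ 464 -274  109] [39 51 44]
211 339 [ 464 -277  107] [51 99 69]
212 332 [ 460 -264   65] [41 47 44]
212 333 [ 460 -264   80] [23 29 25]
212 334 [ 460 -262  100] [22 29 25]
212 335 [ 460 -264  106] [31 35 35]
212 336 [ 460 -267  108] [38 38 39]
212 337 [ 460 -270  109] [41 44 45]
212 338 [ 460 -273  110] [45 74 56]
213 338 [ 457 -273  110] [ 52 100  70]
```

View pics/crop0.png

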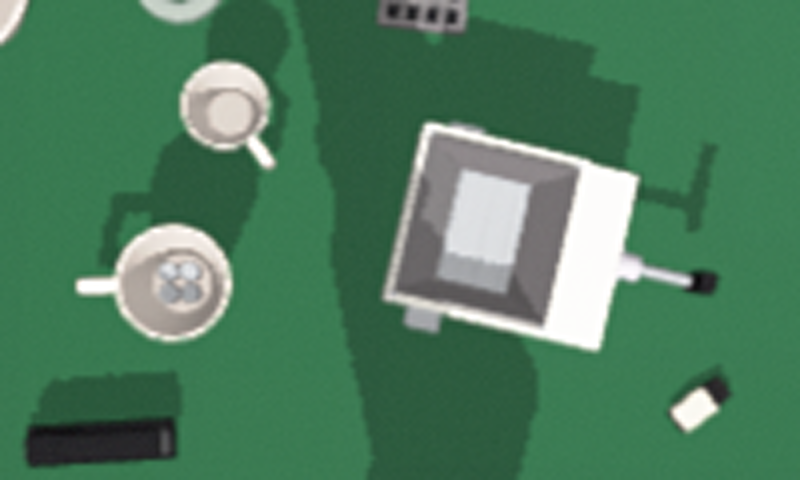

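Run:
```python
from h import *
from scipy.spatial.transform import Rotation as R
from scipy.optimize import least_squares
a=np.load('pics/top0.npz');p,d=a['p'],a['d'];P=pts('top',d)
b=np.load('pics/side0.npz');Q=pts('side',b['d']).astype(float)
reg=np.zeros(d.shape,bool);reg[190:230,189:222]=1
m=reg&(P[...,2]>.070)
pp=P[m][:,:2].astype(float)
hull=cv2.convexHull(pp.astype(np.float32))[:,0]
# outer rim: cast rays to z=.085 of mask contour
c=bot.calibration('top');T=c['T']
def ray(u,v,z):
    dd=T[:3,:3]@np.array([(u-c['cx'])/c['fx'],-(v-c['cy'])/c['fy'],-1]);o=T[:3,3];return o+dd*(z-o[2])/dd[2]
H=np.array([ray(x,y,.085)[:2] for y,x in np.argwhere(m)])
hull=cv2.convexHull((H*1000).astype(np.float32))[:,0]
s=least_squares(lambda q:np.hypot(*(hull-q[:2]).T)-q[2],[460,180,48],loss='soft_l1');print('rim fit',s.x)
# side cam
m2=(Q[...,2]>.079)&(Q[...,2]<.092)&(np.hypot(Q[...,0]-.46,Q[...,1]-.176)<.058)
h2=cv2.convexHull((Q[m2][:,:2]*1000).astype(np.float32))[:,0]
s=least_squares(lambda q:np.hypot(*(h2-q[:2]).T)-q[2],[460,180,48],loss='soft_l1');print('side rim',s.x,m2.sum())
# handle top
hm=(np.abs(P[...,2]-.072)<.009)&(np.abs(P[...,0]-.458)<.02)&(P[...,1]>.226)&(P[...,1]<.275)
print('handle',P[hm].mean(0),P[hm].min(0),P[hm].max(0))
hm=(np.abs(Q[...,2]-.068)<.009)&(np.abs(Q[...,0]-.458)<.02)&(Q[...,1]>.226)&(Q[...,1]<.275)
print('handle side',Q[hm].mean(0),Q[hm].min(0),Q[hm].max(0))
# bystanders heights
for n,(u,v) in dict(notes=(120,204),bigmug=(147,163),stap=(185,251),eraser=(334,241),small=(225,180)).items(): print(n,P[v,u])
print(R.from_quat(bot.get_obs()['tool_rot'],scalar_first=True).as_matrix().round(3))
```

```text
rim fit [461.49261909 170.78524514  46.94102002]
side rim [460.97149732 173.2407647   47.13657864] 219
handle [0.45888693 0.23791836 0.0714214 ] [0.45386486 0.22637032 0.06432545] [0.46423157 0.25042154 0.07887274]
handle side [0.45759433 0.24230032 0.07042448] [0.45153341 0.22609415 0.05933111] [0.46444635 0.2549098  0.07610889]
notes [0.47892242 0.46659781 0.02354513]
bigmug [0.62104587 0.37180007 0.04260666]
stap [0.32104083 0.23486277 0.04379886]
eraser [ 0.3581918  -0.28296687  0.01057014]
small [ 0.56958129  0.10491862 -0.00212641]
[[-0.    -0.946  0.325]
 [-0.002  0.325  0.946]
 [-1.    -0.    -0.002]]
```

```bash
cat >> h.py <<'E'
from scipy.spatial.transform import Rotation as R, Slerp
def tool(x,z):
    x=np.array(x,float);x/=np.linalg.norm(x);z=np.array(z,float);z-=x*(z@x);z/=np.linalg.norm(z)
    return R.from_matrix(np.column_stack([x,np.cross(z,x),z]))
def cur():
    o=bot.get_obs();return np.array(o['eef_pos']),R.from_quat(o['tool_rot'],scalar_first=True)
def plan(tp,tr,n,w,start=None):
    p,r=start or cur(); S=Slerp([0,1],R.concatenate([r,tr]))
    rows=[]
    for i in range(n):
        a=S(i/n);b=S((i+1)/n); dp=a.inv().apply((np.array(tp)-p)/n); rv=np.degrees((a.inv()*b).as_rotvec())/6
        rows.append(' '.join(f'{v:.0f}' for v in dp*1000)+' '+' '.join(f'{v:.2f}' for v in rv)+f' {w}')
    for i in range(0,n,5): print('; '.join(rows[i:i+5]))
    print('max deg/row',np.degrees((r.inv()*tr).magnitude())/n,'mm/row',np.linalg.norm(np.array(tp)-p)*1000/n)
    return np.array(tp),tr
def st():
    o=bot.get_obs();r=R.from_quat(o['tool_rot'],scalar_first=True).as_matrix()
    print('t',round(o['t'],2),'p',np.round(o['eef_pos'],4),'x',r[:,0].round(3),'z',r[:,2].round(3),'q',np.round(o['q'],2),'F',np.round(o['contact_force'],1),'g',round(o['gripper_width'],3))
E
python3 - <<'E'
from h import *
c,s=np.cos(np.radians(30)),.5
tr=tool([.0,-c,-s],[1,0.0,0])
plan([.459,.40,.28],tr,15,80)
E
```

```text
-3 -20 -10 0.71 0.41 -0.58 80; -2 -21 -8 0.71 0.41 -0.58 80; -0 -22 -7 0.71 0.41 -0.58 80; 2 -22 -5 0.71 0.41 -0.58 80; 3 -22 -3 0.71 0.41 -0.58 80
5 -22 -2 0.71 0.41 -0.58 80; 6 -22 0 0.71 0.41 -0.58 80; 7 -22 2 0.71 0.41 -0.58 80; 8 -21 4 0.71 0.41 -0.58 80; 9 -20 6 0.71 0.41 -0.58 80
10 -19 8 0.71 0.41 -0.58 80; 11 -17 10 0.71 0.41 -0.58 80; 11 -16 11 0.71 0.41 -0.58 80; 12 -14 13 0.71 0.41 -0.58 80; 12 -13 15 0.71 0.41 -0.58 80
max deg/row 6.021749846575423 mm/row 22.766667600259737
```

```bash
python3 -m jog '-3 -20 -10 0.7 0.4 -0.6 80; -2 -21 -8 0.7 0.4 -0.6 80; 0 -22 -7 0.7 0.4 -0.6 80; 2 -22 -5 0.7 0.4 -0.6 80; 3 -22 -3 0.7 0.4 -0.6 80'; python3 -c "from h import *;st()"
python3 -m jog '5 -22 -2 0.7 0.4 -0.6 80; 6 -22 0 0.7 0.4 -0.6 80; 7 -22 2 0.7 0.4 -0.6 80; 8 -21 4 0.7 0.4 -0.6 80; 9 -20 6 0.7 0.4 -0.6 80';python3 -c "from h import *;st()"
```

```text
t: 0.6
eef_pos: [0.2994, 0.5593, 0.2477]
tool_rot: [0.634, -0.425, 0.626, 0.159]
contact_force: [0.6, -0.1, -0.2]
gripper_width: 0.936
t 0.6 p [0.2994 0.5593 0.2477] x [ 0.166 -0.33  -0.929] z [ 0.66   0.737 -0.145] q [-1.44  0.55  0.2   1.48  0.16  1.4  -0.43] F [ 0.6 -0.1 -0.2] g 0.936
t: 1.1
eef_pos: [0.3793, 0.4804, 0.2662]
tool_rot: [0.649, -0.409, 0.633, -0.103]
contact_force: [-0.2, 0.3, -0.1]
gripper_width: 0.937
t 1.1 p [0.3793 0.4804 0.2662] x [ 0.177 -0.651 -0.738] z [ 0.906  0.401 -0.136] q [-1.44  0.69  0.37  1.37  0.25  1.68 -0.66] F [-0.2  0.3 -0.1] g 0.937
```

```bash
python3 -m jog '10 -19 8 0.7 0.4 -0.6 80; 11 -17 10 0.7 0.4 -0.6 80; 11 -16 11 0.7 0.4 -0.6 80; 12 -14 13 0.7 0.4 -0.6 80; 12 -13 15 0.7 0.4 -0.6 80';python3 -c "from h import *;st()
tr=tool([.02,-np.cos(np.radians(30)),-.5],[1,0.02,0])
plan([.459,.27,.065],tr,9,60)"
```

```text
t: 1.6
eef_pos: [0.4609, 0.4037, 0.2851]
tool_rot: [0.619, -0.365, 0.597, -0.357]
contact_force: [1.0, -0.2, 0.4]
gripper_width: 0.938
t 1.6 p [0.4609 0.4037 0.2851] x [ 0.033 -0.877 -0.479] z [0.999 0.026 0.021] q [-1.37  0.9   0.58  1.24  0.28  1.91 -0.79] F [ 1.  -0.2  0.4] g 0.938
25 14 -1 -0.02 0.01 0.03 60; 25 14 -1 -0.02 0.01 0.03 60; 25 14 -1 -0.02 0.01 0.03 60; 25 14 -1 -0.02 0.01 0.03 60; 25 14 -1 -0.02 0.01 0.03 60
25 14 -1 -0.02 0.01 0.03 60; 25 14 -1 -0.02 0.01 0.03 60; 25 14 -1 -0.02 0.01 0.03 60; 25 14 -1 -0.02 0.01 0.03 60
max deg/row 0.19988705537678447 mm/row 28.62016709399545
```

```bash
python3 -m jog '25 14 -1 0 0 0 60; 25 14 -1 0 0 0 60; 25 14 -1 0 0 0 60';python3 -c "from h import *;st()"
```

```text
t: 1.9
eef_pos: [0.4605, 0.3578, 0.2111]
tool_rot: [0.62, -0.365, 0.597, -0.355]
contact_force: [-0.1, 0.2, -0.8]
gripper_width: 0.702
t 1.9 p [0.4605 0.3578 0.2111] x [ 0.035 -0.876 -0.481] z [0.999 0.028 0.021] q [-1.36  0.91  0.56  1.4   0.26  1.74 -0.85] F [-0.1  0.2 -0.8] g 0.702
```

Good margin again; continue down behind the handle.

```bash
python3 -m jog '25 14 -1 0 0 0 45; 25 14 -1 0 0 0 45; 25 14 -1 0 0 0 45; 25 14 -1 0 0 0 45; 25 12 -1 0 0 0 45';python3 -c "from h import *;st();cap('side','s1');cap('top','t1')
c=cv2.imread('pics/s1.png')[180:350,120:380];cv2.imwrite('pics/s1c.png',cv2.resize(c,None,fx=3,fy=3,interpolation=cv2.INTER_CUBIC))"
```

```text
t: 2.4
eef_pos: [0.4599, 0.2811, 0.0913]
tool_rot: [0.62, -0.365, 0.597, -0.355]
contact_force: [-0.5, 0.9, 0.0]
gripper_width: 0.524
t 2.4 p [0.4599 0.2811 0.0913] x [ 0.035 -0.876 -0.481] z [0.999 0.029 0.02 ] q [-1.32  0.99  0.53  1.59  0.25  1.47 -0.93] F [-0.5  0.9  0. ] g 0.524
```

View pics/s1c.png

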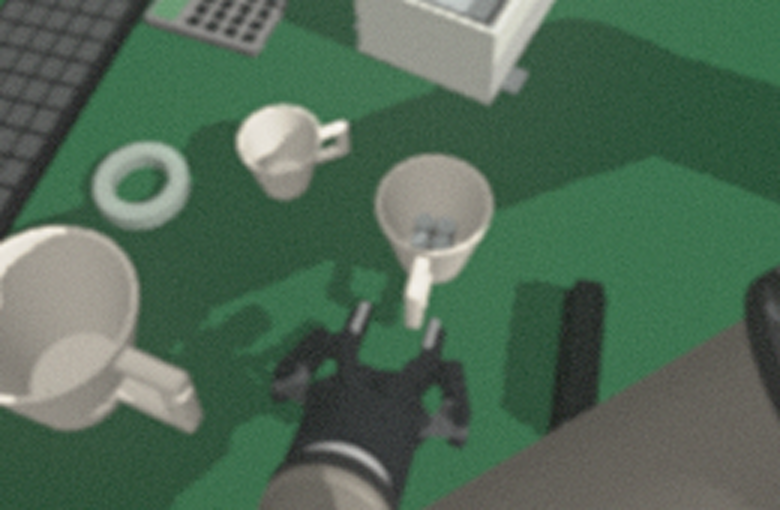

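View pics/t1.png

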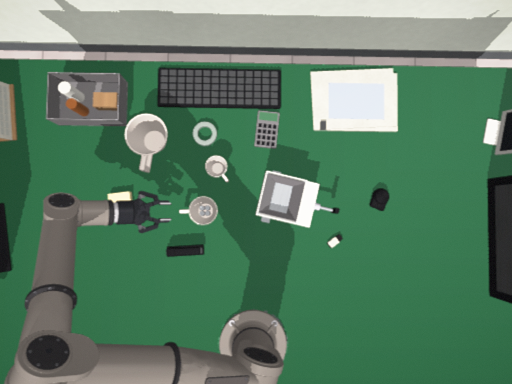

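```bash
python3 -m jog '23 7 -1 0 0 0 45; 23 7 0 0 0 0 45; 23 6 0 0 0 0 45; 0 0 0 0 0 0 45';python3 -c "from h import *;st();cap('side','s2')
c=cv2.imread('pics/s2.png')[200:330,190:330];cv2.imwrite('pics/s2c.png',cv2.resize(c,None,fx=4,fy=4,interpolation=cv2.INTER_CUBIC))"
```

```text
t: 2.9
eef_pos: [0.4613, 0.2289, 0.0419]
tool_rot: [0.619, -0.365, 0.597, -0.356]
contact_force: [-0.1, 0.2, 0.9]
gripper_width: 0.528
t 2.9 p [0.4613 0.2289 0.0419] x [ 0.032 -0.878 -0.478] z [0.999 0.026 0.02 ] q [-1.29  1.04  0.52  1.68  0.25  1.34 -0.96] F [-0.1  0.2  0.9] g 0.528
```

View pics/s2c.png

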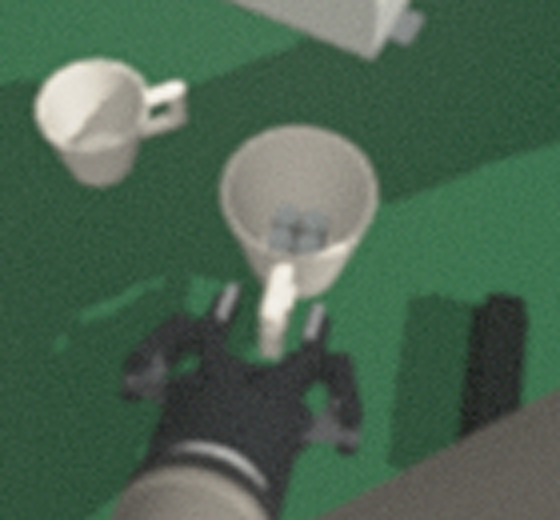

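```bash
python3 -m jog '0 0 0 0 0 0 20; 0 0 0 0 0 0 12; 0 0 0 0 0 0 0; 0 0 0 0 0 0 0' 30; python3 -m jog '0 0 0 0 0 0 0; 0 0 0 0 0 0 0; 0 0 0 0 0 0 0' 110;python3 -c "from h import *;st()"; python3 -m jog '-5 -9 0 0 0 0 0; -5 -9 0 0 0 0 0; 0 0 0 0 0 0 0'; python3 -c "from h import *;st();cap('side','s3')
c=cv2.imread('pics/s3.png')[180:330,180:350];cv2.imwrite('pics/s3c.png',cv2.resize(c,None,fx=4,fy=4,interpolation=cv2.INTER_CUBIC))"
```

```text
t: 3.35
eef_pos: [0.462, 0.2323, 0.0427]
tool_rot: [0.621, -0.365, 0.597, -0.354]
contact_force: [0.6, 3.1, 5.1]
gripper_width: 0.137
t: 3.65
eef_pos: [0.4621, 0.2318, 0.0428]
tool_rot: [0.621, -0.365, 0.597, -0.355]
contact_force: [-0.5, 4.0, 6.6]
gripper_width: 0.115
t 3.65 p [0.4621 0.2318 0.0428] x [ 0.036 -0.876 -0.482] z [0.999 0.029 0.022] q [-1.29  1.03  0.52  1.68  0.26  1.34 -0.96] F [-0.5  4.   6.6] g 0.115
t: 3.95
eef_pos: [0.462, 0.231, 0.064]
tool_rot: [0.621, -0.364, 0.597, -0.355]
contact_force: [-0.5, -0.9, -2.7]
gripper_width: 0.116
t 3.95 p [0.462 0.231 0.064] x [ 0.035 -0.875 -0.483] z [0.999 0.028 0.023] q [-1.3   1.    0.53  1.69  0.26  1.36 -0.95] F [-0.5 -0.9 -2.7] g 0.116
```

View pics/s3c.png

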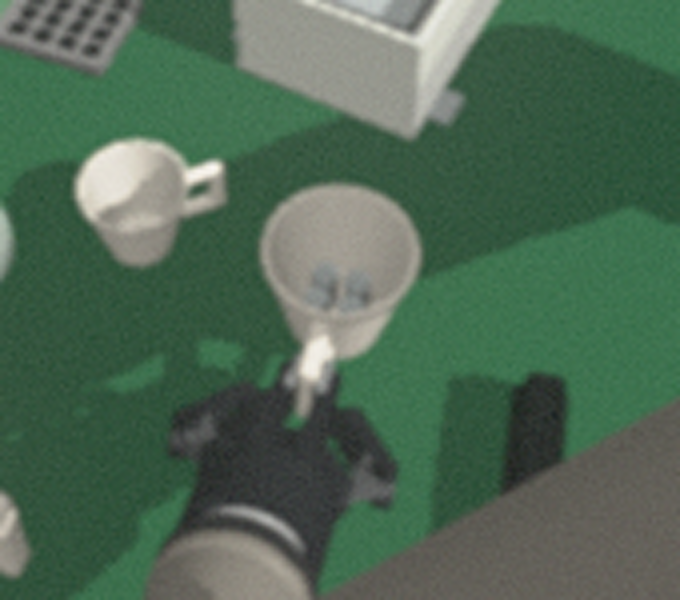

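```bash
python3 -m jog '-8 -15 0 0 0 0 0; -12 -22 0 0 0 0 0; -12 -22 0 0 0 0 0; -12 -22 0 0 0 0 0; -8 -15 0 0 0 0 0'
cat >> h.py <<'E'
O=np.array([.508,-.089,0]);Y=np.array([.2195,.9756,0]);X=np.array([.9756,-.2195,0]);Z=np.array([0,0,1.])
def pour(th,lipy,lipz,P=29,lipx=0):
    t=np.radians(th);d=-Y;a=d*np.sin(t)+Z*np.cos(t);h=-d*np.cos(t)+Z*np.sin(t)
    lip=O+Y*lipy+X*lipx+Z*lipz; c=lip-.0425*a+.048*h
    p=np.radians(P+th); x=d*np.cos(p)-Z*np.sin(p)
    return c+.060*h, tool(x,X)
E
python3 - <<'E'
from h import *
st()
s=plan(*pour(0,.10,.27),8,0)
s=plan(*pour(55,.03,.19),10,0,s)
E
```

```text
t: 4.5
eef_pos: [0.4593, 0.2299, 0.1741]
tool_rot: [0.62, -0.364, 0.597, -0.355]
contact_force: [0.5, -0.4, -2.7]
gripper_width: 0.117
t 4.5 p [0.4593 0.2299 0.1741] x [ 0.035 -0.875 -0.482] z [0.999 0.028 0.022] q [-1.34  0.84  0.58  1.7   0.32  1.49 -0.88] F [ 0.5 -0.4 -2.7] g 0.117
10 -13 12 0.12 0.27 0.00 0; 10 -13 12 0.12 0.27 0.00 0; 9 -12 12 0.12 0.27 0.00 0; 9 -12 13 0.12 0.27 0.00 0; 8 -12 13 0.12 0.27 0.00 0
8 -12 14 0.12 0.27 0.00 0; 8 -12 14 0.12 0.27 0.00 0; 7 -12 14 0.12 0.27 0.00 0
max deg/row 1.7898771792351302 mm/row 19.84502329465188
6 -6 -0 -0.00 0.00 0.92 0; 5 -7 -0 0.00 -0.00 0.92 0; 5 -7 -0 0.00 0.00 0.92 0; 4 -8 -0 0.00 -0.00 0.92 0; 3 -8 -0 0.00 -0.00 0.92 0
2 -8 -0 0.00 0.00 0.92 0; 1 -8 -0 -0.00 0.00 0.92 0; 1 -9 -0 -0.00 0.00 0.92 0; -0 -9 -0 -0.00 -0.00 0.92 0; -1 -8 -0 -0.00 0.00 0.92 0
max deg/row 5.499977635717743 mm/row 8.548008601769522
```

```bash
python3 -m jog '10 -13 12 0.1 0.3 0 0; 10 -13 12 0.1 0.3 0 0; 9 -12 12 0.1 0.3 0 0; 9 -12 13 0.1 0.3 0 0; 8 -12 13 0.1 0.3 0 0'; python3 -m jog '8 -12 14 0.1 0.2 0 0; 8 -12 14 0.1 0.2 0 0; 7 -12 14 0.1 0.2 0 0'
python3 -m jog '6 -6 0 0 0 0.9 0; 5 -7 0 0 0 0.9 0; 5 -7 0 0 0 0.9 0; 4 -8 0 0 0 0.9 0; 3 -8 0 0 0 0.9 0'
python3 - <<'E'
from h import *
st()
s=plan(*pour(55,.03,.19),5,0)
cap('side','s4');cap('top','t4')
a=np.hstack([cv2.imread(f'pics/{k}.png')[110:310,170:370] for k in('s4','t4')]);cv2.imwrite('pics/4.png',cv2.resize(a,None,fx=2,fy=2))
E
```

```text
t: 5.0
eef_pos: [0.5184, 0.1569, 0.2051]
tool_rot: [0.58, -0.319, 0.635, -0.399]
contact_force: [0.5, -1.0, -2.4]
gripper_width: 0.113
t: 5.3
eef_pos: [0.554, 0.1131, 0.2251]
tool_rot: [0.565, -0.297, 0.646, -0.418]
contact_force: [-0.3, 0.3, -2.0]
gripper_width: 0.116
t: 5.8
eef_pos: [0.5452, 0.0731, 0.2383]
tool_rot: [0.648, -0.137, 0.698, -0.273]
contact_force: [0.6, -0.7, -3.2]
gripper_width: 0.115
t 5.8 p [0.5452 0.0731 0.2383] x [-0.124 -0.546 -0.829] z [ 0.979 -0.204 -0.012] q [-0.96  0.53  0.64  1.73  0.19  1.31 -0.62] F [ 0.6 -0.7 -3.2] g 0.115
2 -8 -0 0.04 -0.01 0.93 0; 1 -8 -0 0.04 -0.01 0.93 0; 0 -9 -0 0.04 -0.01 0.93 0; -1 -8 -0 0.04 -0.01 0.93 0; -2 -8 -0 0.04 -0.01 0.93 0
max deg/row 5.611362043483177 mm/row 8.513505920762082
```

View pics/4.png

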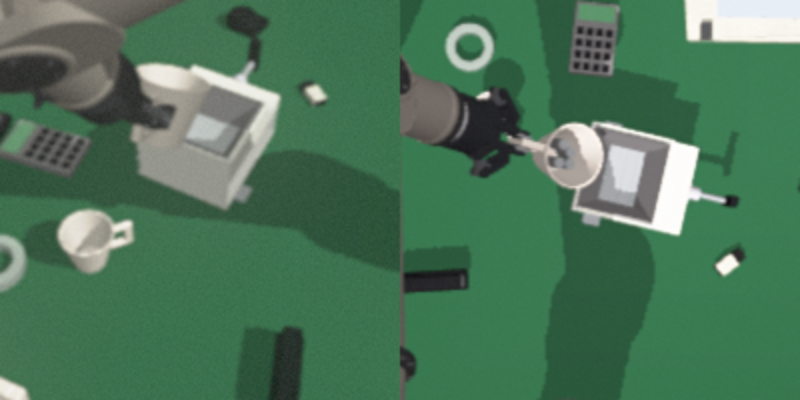

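```bash
python3 -m jog '2 -8 0 0 0 0.9 0; 1 -8 0 0 0 0.9 0; 0 -9 0 0 0 0.9 0; -1 -8 0 0 0 0.9 0; -2 -8 0 0 0 1 0'
python3 - <<'E'
from h import *
st()
s=plan(*pour(72,.025,.135),5,0)
s=plan(*pour(112,.022,.13),10,0,s)
E
```

```text
t: 6.4
eef_pos: [0.5375, 0.037, 0.2539]
tool_rot: [0.693, 0.031, 0.711, -0.111]
contact_force: [0.5, -1.5, -3.1]
gripper_width: 0.116
t 6.4 p [0.5375 0.037  0.2539] x [-0.036 -0.109 -0.993] z [ 0.98  -0.201 -0.014] q [-0.73  0.29  0.6   1.86 -0.06  1.1  -0.32] F [ 0.5 -1.5 -3.1] g 0.116
7 -5 -0 0.04 -0.03 0.59 0; 6 -6 -0 0.04 -0.03 0.59 0; 6 -6 -0 0.04 -0.03 0.59 0; 5 -7 -0 0.04 -0.03 0.59 0; 5 -7 -0 0.04 -0.03 0.59 0
max deg/row 3.5236692541218937 mm/row 8.481570461189975
-4 -7 0 0.00 -0.00 0.67 0; -4 -7 0 -0.00 0.00 0.67 0; -5 -7 0 -0.00 -0.00 0.67 0; -5 -6 0 0.00 0.00 0.67 0; -5 -6 0 0.00 0.00 0.67 0
-6 -6 0 0.00 -0.00 0.67 0; -6 -5 0 -0.00 0.00 0.67 0; -7 -5 0 -0.00 -0.00 0.67 0; -7 -4 0 0.00 0.00 0.67 0; -7 -4 0 -0.00 -0.00 0.67 0
max deg/row 3.999978914255621 mm/row 8.07530181509605
```

```bash
python3 -m jog '7 -5 0 0 0 0.6 0; 6 -6 0 0 0 0.6 0; 6 -6 0 0 0 0.6 0; 5 -7 0 0 0 0.6 0; 5 -7 0 0 0 0.6 0'
python3 - <<'E'
from h import *
st()
s=plan(*pour(112,.022,.13),10,0)
cap('side','s5');cap('top','t5')
a=np.hstack([cv2.imread(f'pics/{k}.png')[110:260,200:400] for k in('s5','t5')]);cv2.imwrite('pics/5.png',cv2.resize(a,None,fx=2,fy=2))
E
```

```text
t: 6.9
eef_pos: [0.5305, 0.0065, 0.2237]
tool_rot: [0.702, 0.142, 0.698, -0.001]
contact_force: [-0.1, 0.0, -3.2]
gripper_width: 0.116
t 6.9 p [0.5305 0.0065 0.2237] x [ 0.025  0.197 -0.98 ] z [ 0.979 -0.201 -0.015] q [-0.47  0.27  0.55  1.96 -0.41  0.98  0.1 ] F [-0.1  0.  -3.2] g 0.116
-4 -7 -0 0.01 -0.02 0.66 0; -4 -7 -0 0.01 -0.02 0.66 0; -5 -7 -0 0.01 -0.02 0.66 0; -5 -6 -0 0.01 -0.02 0.66 0; -6 -6 -0 0.01 -0.02 0.66 0
-6 -5 -0 0.01 -0.02 0.66 0; -6 -5 -0 0.01 -0.02 0.66 0; -7 -5 -0 0.01 -0.02 0.66 0; -7 -4 -0 0.01 -0.02 0.66 0; -7 -4 -0 0.01 -0.02 0.66 0
max deg/row 3.962785406986928 mm/row 8.031915689847075
```

View pics/5.png

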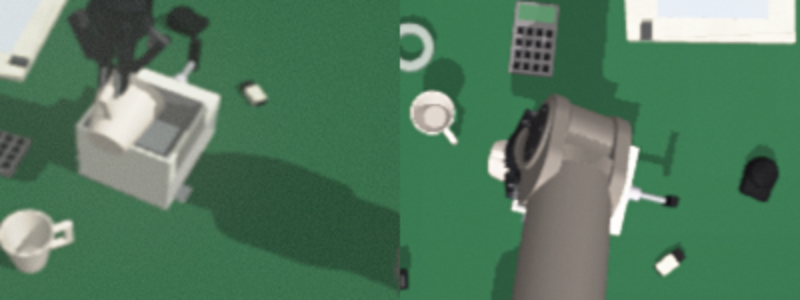

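```bash
python3 -m jog '-4 -7 0 0 0 0.7 0; -4 -7 0 0 0 0.7 0; -5 -7 0 0 0 0.7 0; -5 -6 0 0 0 0.7 0; -6 -6 0 0 0 0.7 0'
python3 - <<'E'
from h import *
st()
s=plan(*pour(112,.022,.13),5,0)
cap('side','s6')
a=cv2.imread('pics/s6.png')[110:240,210:340];cv2.imwrite('pics/6.png',cv2.resize(a,None,fx=4,fy=4))
E
```

```text
t: 7.5
eef_pos: [0.5234, -0.0312, 0.236]
tool_rot: [0.69, 0.266, 0.66, 0.128]
contact_force: [1.1, -0.0, -3.0]
gripper_width: 0.118
t 7.5 p [ 0.5234 -0.0312  0.236 ] x [ 0.095  0.528 -0.844] z [ 0.98  -0.199 -0.014] q [-0.14  0.32  0.51  1.97 -0.79  1.15  0.58] F [ 1.1 -0.  -3. ] g 0.118
-6 -5 -1 0.01 -0.05 0.62 0; -6 -5 -1 0.01 -0.05 0.62 0; -7 -5 -1 0.01 -0.05 0.62 0; -7 -4 -1 0.01 -0.05 0.62 0; -7 -4 -1 0.01 -0.05 0.62 0
max deg/row 3.7246277197067466 mm/row 8.042054769557723
```

View pics/6.png

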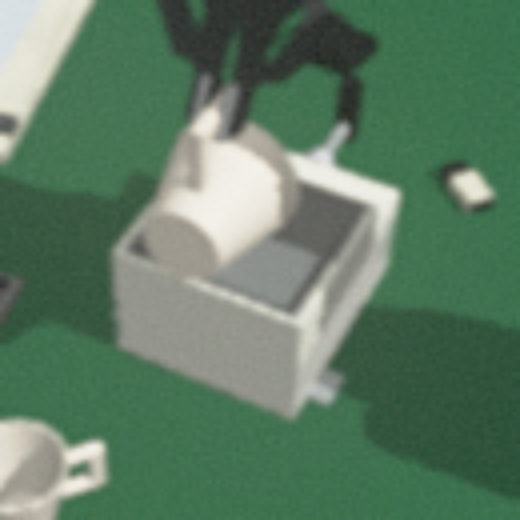

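```bash
python3 -m jog '-6 -5 0 0 0 0.6 0; -6 -5 0 0 0 0.6 0; -7 -5 0 0 0 0.6 0; -7 -4 0 0 0 0.6 0; -7 -4 0 0 0 0.7 0'
python3 -m jog '0 0 0 0 0 0 0; 0 0 0 0 0 0 0; 0 0 0 0 0 0 0; 0 0 0 0 0 0 0'
python3 - <<'E'
from h import *
st()
cap('side','s7')
a=cv2.imread('pics/s7.png')[110:240,210:340];cv2.imwrite('pics/7.png',cv2.resize(a,None,fx=4,fy=4))
E
```

```text
t: 8.05
eef_pos: [0.5159, -0.069, 0.2468]
tool_rot: [0.66, 0.369, 0.609, 0.238]
contact_force: [-0.8, 0.3, -2.0]
gripper_width: 0.117
t: 8.45
eef_pos: [0.5162, -0.0691, 0.2474]
tool_rot: [0.662, 0.369, 0.608, 0.237]
contact_force: [-0.5, -0.1, -2.3]
gripper_width: 0.113
t 8.45 p [ 0.5162 -0.0691  0.2474] x [ 0.149  0.762 -0.63 ] z [ 0.98  -0.2   -0.011] q [ 0.12  0.46  0.47  1.94 -1.01  1.43  0.89] F [-0.5 -0.1 -2.3] g 0.113
```

View pics/7.png

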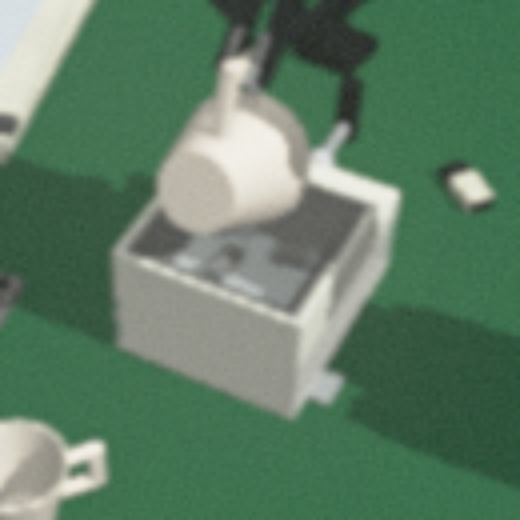

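```bash
python3 - <<'E'
from h import *
plan(*pour(127,.022,.135),5,0)
E
python3 -m jog '-7 -3 0 0 0 0.5 0; -8 -3 0 0 0 0.5 0; -8 -3 0 0 0 0.5 0; -8 -2 0 0 0 0.5 0; -8 -2 0 0 0 0.5 0'
python3 -m jog '0 0 3 0 0 0 0; 0 0 -6 0 0 0 0; 0 0 6 0 0 0 0; 0 0 -3 0 0 0 0; 0 0 0 0 0 0 0'
python3 - <<'E'
from h import *
st()
cap('side','s8')
a=cv2.imread('pics/s8.png')[110:240,210:340];cv2.imwrite('pics/8.png',cv2.resize(a,None,fx=4,fy=4))
E
```

```text
-5 -4 -1 0.00 -0.04 0.50 0; -5 -4 -1 0.00 -0.04 0.50 0; -5 -3 -1 0.00 -0.04 0.50 0; -5 -3 -1 0.00 -0.04 0.50 0; -5 -3 -1 0.00 -0.04 0.50 0
max deg/row 3.0225918348819336 mm/row 6.0546933127362275
t: 9.0
eef_pos: [0.5082, -0.1095, 0.2577]
tool_rot: [0.626, 0.446, 0.554, 0.321]
contact_force: [0.6, -0.1, -2.8]
gripper_width: 0.112
t: 9.5
eef_pos: [0.5079, -0.1089, 0.2577]
tool_rot: [0.626, 0.446, 0.554, 0.321]
contact_force: [0.1, -0.9, -2.2]
gripper_width: 0.112
t 9.5 p [ 0.5079 -0.1089  0.2577] x [ 0.18   0.895 -0.407] z [ 0.979 -0.202 -0.011] q [ 0.31  0.6   0.42  1.88 -1.1   1.68  1.04] F [ 0.1 -0.9 -2.2] g 0.112
```

View pics/8.png

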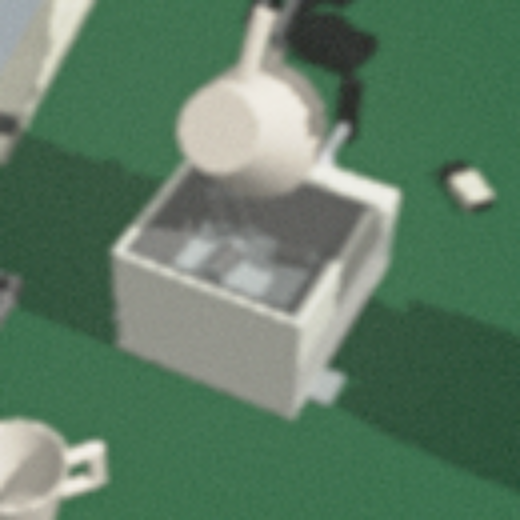

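Run:
```python
from h import *
s=plan(*pour(65,.035,.21),10,0)
```

```text
11 9 -0 0.01 -0.02 -1.03 0; 10 10 -0 0.01 -0.02 -1.03 0; 9 11 -0 0.01 -0.02 -1.03 0; 8 12 -0 0.01 -0.02 -1.03 0; 7 13 -0 0.01 -0.02 -1.03 0
5 13 -0 0.01 -0.02 -1.03 0; 4 14 -0 0.01 -0.02 -1.03 0; 2 14 -0 0.01 -0.02 -1.03 0; 1 14 -0 0.01 -0.02 -1.03 0; -1 14 -0 0.01 -0.02 -1.03 0
max deg/row 6.1970850005885385 mm/row 14.251806684619757
```

```bash
python3 -m jog '11 9 0 0 0 -1 0; 10 10 0 0 0 -1 0; 9 11 0 0 0 -1 0; 8 12 0 0 0 -1 0; 7 13 0 0 0 -1 0'
python3 -m jog '5 13 0 0 0 -1 0; 4 14 0 0 0 -1 0; 2 14 0 0 0 -1 0; 1 14 0 0 0 -1 0; -1 14 0 0 0 -1.2 0'
python3 - <<'E'
from h import *
st()
s=plan(*pour(0,.10,.27),10,0)
P=29;c,sn=np.cos(np.radians(P)),np.sin(np.radians(P))
s=plan([.461,.2318,.16],tool([.035,-c,-sn],[1,.035,0]),8,0,s)
E
```

```text
t: 10.05
eef_pos: [0.5223, -0.0413, 0.2761]
tool_rot: [0.688, 0.287, 0.65, 0.146]
contact_force: [0.4, 0.8, -2.3]
gripper_width: 0.115
t: 10.55
eef_pos: [0.5359, 0.0252, 0.2946]
tool_rot: [0.702, 0.102, 0.703, -0.044]
contact_force: [0.9, 0.3, -1.9]
gripper_width: 0.114
t 10.55 p [0.5359 0.0252 0.2946] x [ 0.006  0.081 -0.997] z [ 0.979 -0.205 -0.01 ] q [-0.55  0.19  0.51  1.84 -0.19  1.13 -0.17] F [ 0.9  0.3 -1.9] g 0.114
7 8 -0 0.02 -0.00 -1.09 0; 6 9 -0 0.02 -0.00 -1.09 0; 5 10 -0 0.02 -0.00 -1.09 0; 4 10 -0 0.02 -0.00 -1.09 0; 3 11 -0 0.02 -0.00 -1.09 0
2 11 -0 0.02 -0.00 -1.09 0; 0 11 -0 0.02 -0.00 -1.09 0; -1 11 -0 0.02 -0.00 -1.09 0; -2 11 -0 0.02 -0.00 -1.09 0; -3 11 -0 0.02 -0.00 -1.09 0
max deg/row 6.56037134753281 mm/row 11.26528051255482
-6 13 -15 -0.15 -0.27 -0.00 0; -7 13 -14 -0.15 -0.27 -0.00 0; -7 14 -14 -0.15 -0.27 -0.00 0; -7 14 -13 -0.15 -0.27 -0.00 0; -8 14 -13 -0.15 -0.27 -0.00 0
-8 14 -12 -0.15 -0.27 -0.00 0; -9 14 -12 -0.15 -0.27 -0.00 0; -9 15 -12 -0.15 -0.27 -0.00 0
max deg/row 1.8630655119778499 mm/row 20.55326430545766
```

```bash
python3 -m jog '7 8 0 0 0 -1.1 0; 6 9 0 0 0 -1.1 0; 5 10 0 0 0 -1.1 0; 4 10 0 0 0 -1.1 0; 3 11 0 0 0 -1.1 0'
python3 -m jog '2 11 0 0 0 -1.1 0; 0 11 0 0 0 -1.1 0; -1 11 0 0 0 -1.1 0; -2 11 0 0 0 -1.1 0; -3 11 0 0 0 -1.1 0'
python3 -m jog '-6 13 -15 -0.1 -0.3 0 0; -7 13 -14 -0.2 -0.3 0 0; -7 14 -14 -0.1 -0.3 0 0; -7 14 -13 -0.2 -0.3 0 0; -8 14 -13 -0.1 -0.3 0 0'
python3 - <<'E'
from h import *
st()
P=29;c,sn=np.cos(np.radians(P)),np.sin(np.radians(P))
plan([.461,.2318,.09],tool([.035,-c,-sn],[1,.035,0]),5,0)
p,d=cap('side','s9');cap('top','t9')
a=np.hstack([cv2.imread(f'pics/{k}.png')[110:310,170:370] for k in('s9','t9')]);cv2.imwrite('pics/9.png',cv2.resize(a,None,fx=2,fy=2))
E
```

```text
t: 11.05
eef_pos: [0.5448, 0.0698, 0.2617]
tool_rot: [0.661, -0.103, 0.703, -0.241]
contact_force: [-0.3, -1.1, -2.3]
gripper_width: 0.116
t: 11.55
eef_pos: [0.5535, 0.114, 0.227]
tool_rot: [0.565, -0.299, 0.645, -0.418]
contact_force: [-0.2, -0.3, -2.8]
gripper_width: 0.114
t: 12.05
eef_pos: [0.4925, 0.1857, 0.1845]
tool_rot: [0.603, -0.35, 0.615, -0.368]
contact_force: [0.6, -0.3, -2.2]
gripper_width: 0.109
t 12.05 p [0.4925 0.1857 0.1845] x [-0.027 -0.875 -0.484] z [ 1.    -0.03  -0.001] q [-1.16  0.79  0.47  1.68  0.4   1.52 -0.9 ] F [ 0.6 -0.3 -2.2] g 0.109
1 21 -7 -0.06 -0.12 0.00 0; 1 21 -6 -0.06 -0.12 0.00 0; 1 21 -6 -0.06 -0.12 0.00 0; 1 21 -6 -0.06 -0.12 0.00 0; 1 21 -6 -0.06 -0.12 0.00 0
max deg/row 0.7941323891269518 mm/row 21.956466689090906
```

View pics/9.png

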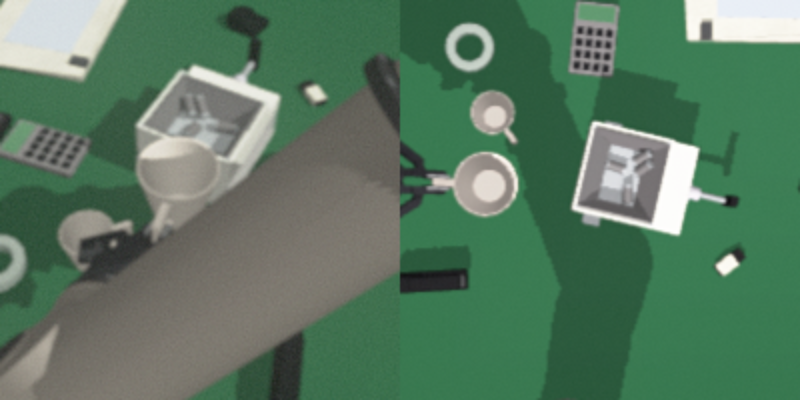

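```bash
python3 -m jog '1 21 -7 0 -0.1 0 0; 1 21 -6 -0.1 -0.1 0 0; 1 21 -6 0 -0.1 0 0; 1 21 -6 -0.1 -0.1 0 0; 1 21 -6 0 -0.1 0 0'
python3 - <<'E'
from h import *
st()
P=29;c,sn=np.cos(np.radians(P)),np.sin(np.radians(P))
plan([.461,.2318,.05],tool([.035,-c,-sn],[1,.035,0.02]),5,0)
p,d=cap('top','t10');W=pts('top',d)
b=W[130:260,160:330].reshape(-1,3)
mc=np.array([.461,.172])
m=(np.hypot(*(b[:,:2]-mc).T)<.06)&(b[:,2]>.11);b=b[m].astype(float)
A=np.c_[b[:,:2]-mc,np.ones(len(b))];k=np.linalg.lstsq(A,b[:,2],rcond=None)[0];print('rim plane',k,len(b), b[:,:2].mean(0))
a=p[160:240,245:345][:,:,::-1];cv2.imwrite('pics/10.png',cv2.resize(a,None,fx=7,fy=7,interpolation=cv2.INTER_CUBIC))
E
```

```text
t: 12.65
eef_pos: [0.4625, 0.2317, 0.0886]
tool_rot: [0.615, -0.366, 0.602, -0.353]
contact_force: [0.2, -0.2, -2.4]
gripper_width: 0.118
t 12.65 p [0.4625 0.2317 0.0886] x [ 0.025 -0.876 -0.482] z [1.    0.025 0.006] q [-1.22  0.93  0.41  1.68  0.35  1.43 -1.  ] F [ 0.2 -0.2 -2.4] g 0.118
4 7 -0 0.01 -0.02 0.01 0; 4 7 -0 0.01 -0.02 0.01 0; 4 7 -0 0.01 -0.02 0.01 0; 4 7 -0 0.01 -0.02 0.01 0; 4 7 -0 0.01 -0.02 0.01 0
max deg/row 0.1468300736118651 mm/row 7.725693819481682
rim plane [ 0.01059058 -0.04662779  0.12362683] 241 [0.46229027 0.17816828]
```

View pics/10.png

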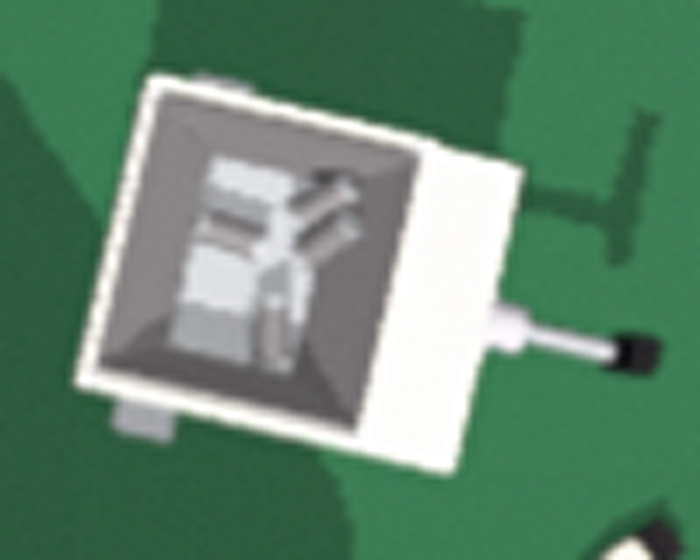

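```bash
python3 -m jog '4 7 0 0 0 0 0; 4 7 0 0 0 0 0; 4 7 0 0 0 0 0; 4 7 0 0 0 0 0; 3 6 0 0 0 0 0'
python3 -m jog '1 2 0 0 0 0 0; 1 2 0 0 0 0 0;0 0 0 0 0 0 0'; python3 -c "from h import *;st()"
```

```text
t: 13.2
eef_pos: [0.4637, 0.2304, 0.0514]
tool_rot: [0.615, -0.366, 0.602, -0.354]
contact_force: [-0.1, -0.3, -1.7]
gripper_width: 0.118
t: 13.5
eef_pos: [0.4636, 0.231, 0.0473]
tool_rot: [0.615, -0.366, 0.602, -0.354]
contact_force: [-1.1, -0.3, -1.8]
gripper_width: 0.116
t 13.5 p [0.4636 0.231  0.0473] x [ 0.025 -0.876 -0.482] z [1.    0.024 0.007] q [-1.2   0.99  0.39  1.67  0.34  1.39 -1.03] F [-1.1 -0.3 -1.8] g 0.116
```

```bash
python3 -m jog '1 2 0 0 0 0 0; 0 0 0 0 0 0 0'; python3 -m jog '1 1 0 0 0 0 0; 0 0 0 0 0 0 0';  python3 -c "from h import *;st();cap('side','s11')
c=cv2.imread('pics/s11.png')[180:330,180:350];cv2.imwrite('pics/s11c.png',cv2.resize(c,None,fx=4,fy=4,interpolation=cv2.INTER_CUBIC))"
```

```text
t: 13.7
eef_pos: [0.4635, 0.2311, 0.0451]
tool_rot: [0.615, -0.366, 0.602, -0.354]
contact_force: [-0.5, -0.4, -2.1]
gripper_width: 0.114
t: 13.9
eef_pos: [0.4635, 0.2306, 0.0437]
tool_rot: [0.615, -0.366, 0.602, -0.354]
contact_force: [-0.2, -0.3, -1.4]
gripper_width: 0.115
t 13.9 p [0.4635 0.2306 0.0437] x [ 0.024 -0.876 -0.482] z [1.    0.024 0.007] q [-1.2   1.    0.39  1.67  0.34  1.38 -1.03] F [-0.2 -0.3 -1.4] g 0.115
```

View pics/s11c.png

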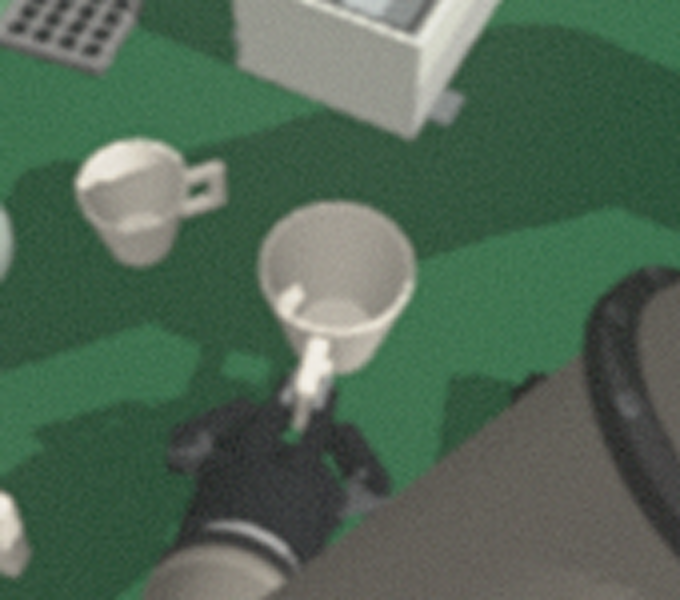

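```bash
python3 -m jog '1 2 0 0 0 0 0; 0 0 0 0 0 0 0';python3 -m jog '0 1 0 0 0 0 0; 0 0 0 0 0 0 0'
```

```text
t: 14.15
eef_pos: [0.4638, 0.2309, 0.0426]
tool_rot: [0.615, -0.366, 0.602, -0.354]
contact_force: [-1.1, 1.9, 4.3]
gripper_width: 0.116
t: 14.35
eef_pos: [0.4638, 0.2311, 0.0424]
tool_rot: [0.615, -0.367, 0.602, -0.355]
contact_force: [-1.6, 2.6, 8.2]
gripper_width: 0.117
```

```bash
python3 -m jog '0 0 0 0 0 0 0; 0 0 0 0 0 0 0' 20; python3 -m jog '0 0 0 0 0 0 20; 0 0 0 0 0 0 30; 0 0 0 0 0 0 45; 0 0 0 0 0 0 45; 0 0 0 0 0 0 45'; python3 -m jog '-10 0 0 0 0 0 45; -20 0 0 0 0 0 45; -25 0 0 0 0 0 45; -25 0 0 0 0 0 45'; python3 -c "from h import *;st();cap('side','s12');p,d=cap('top','t12')
a=np.hstack([cv2.imread(f'pics/{k}.png')[130:330,130:330] for k in('s12','t12')]);cv2.imwrite('pics/12.png',cv2.resize(a,None,fx=2,fy=2))
W=pts('top',d);r=W[190:230,187:225].reshape(-1,3);r=r[r[:,2]>.07].astype(float);A=np.c_[r[:,:2],np.ones(len(r))];print(np.linalg.lstsq(A,r[:,2],rcond=None)[0],r.mean(0))"
```

```text
t: 14.55
eef_pos: [0.4638, 0.2311, 0.0424]
tool_rot: [0.615, -0.366, 0.602, -0.355]
contact_force: [-2.1, 3.9, 7.8]
gripper_width: 0.116
t: 15.05
eef_pos: [0.4636, 0.2312, 0.0406]
tool_rot: [0.615, -0.366, 0.602, -0.354]
contact_force: [0.2, -0.4, 0.2]
gripper_width: 0.526
t: 15.45
eef_pos: [0.4614, 0.3026, 0.08]
tool_rot: [0.615, -0.366, 0.602, -0.353]
contact_force: [-0.9, 0.0, 0.1]
gripper_width: 0.524
t 15.45 p [0.4614 0.3026 0.08  ] x [ 0.025 -0.876 -0.482] z [1.    0.024 0.007] q [-1.24  0.99  0.39  1.53  0.31  1.54 -1.  ] F [-0.9  0.   0.1] g 0.524
[-0.06953089 -3.1419296   0.68745803] [0.46265942 0.17198024 0.11493909]
```

View pics/12.png

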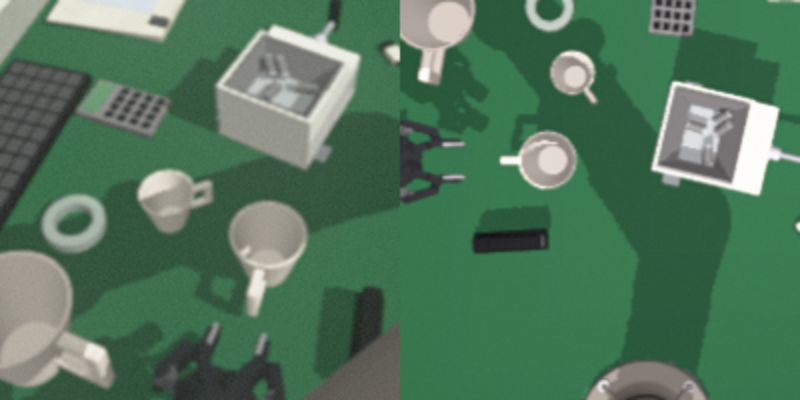

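```bash
python3 -m jog '-15 -25 0 0 0 0 50; -20 -35 0 0 0 0 50; -20 -35 0 0 0 0 50; -20 -35 0 0 0 0 50; -15 -25 0 0 0 0 50';python3 -c "from h import *;st()
s=plan(O-.187*Y+Z*.22,tool([0,0,-1],X),20,50)"
```

```text
t: 16.05
eef_pos: [0.4606, 0.3051, 0.261]
tool_rot: [0.616, -0.365, 0.602, -0.354]
contact_force: [0.7, -0.9, -0.2]
gripper_width: 0.583
t 16.05 p [0.4606 0.3051 0.261 ] x [ 0.024 -0.875 -0.483] z [1.    0.023 0.008] q [-1.28  0.76  0.45  1.49  0.38  1.76 -0.88] F [ 0.7 -0.9 -0.2] g 0.583
26 -12 -0 0.10 0.07 0.51 50; 26 -14 -0 0.10 0.07 0.51 50; 25 -15 0 0.10 0.07 0.51 50; 24 -16 1 0.10 0.07 0.51 50; 23 -17 1 0.10 0.07 0.51 50
22 -19 1 0.10 0.07 0.51 50; 21 -20 2 0.10 0.07 0.51 50; 20 -21 2 0.10 0.07 0.51 50; 19 -22 2 0.10 0.07 0.51 50; 18 -23 3 0.10 0.07 0.51 50
16 -24 3 0.10 0.07 0.51 50; 15 -24 3 0.10 0.07 0.51 50; 14 -25 4 0.10 0.07 0.51 50; 12 -26 4 0.10 0.07 0.51 50; 11 -26 5 0.10 0.07 0.51 50
10 -27 5 0.10 0.07 0.51 50; 8 -27 5 0.10 0.07 0.51 50; 7 -28 6 0.10 0.07 0.51 50; 5 -28 6 0.10 0.07 0.51 50; 4 -28 6 0.10 0.07 0.51 50
max deg/row 3.1245848642293175 mm/row 28.898956408658243
```

```bash
python3 -m jog '26 -12 0 0.1 0 0.5 50; 26 -14 0 0.1 0.1 0.5 50; 25 -15 0 0.1 0.1 0.5 50; 24 -16 1 0.1 0.1 0.5 50; 23 -17 1 0.1 0.1 0.5 50'
python3 -m jog '22 -19 1 0.1 0 0.5 50; 21 -20 2 0.1 0.1 0.5 50; 20 -21 2 0.1 0.1 0.5 50; 19 -22 2 0.1 0.1 0.5 50; 18 -23 3 0.1 0.1 0.5 50'
python3 -m jog '16 -24 3 0.1 0 0.5 50; 15 -24 3 0.1 0.1 0.5 50; 14 -25 4 0.1 0.1 0.5 50; 12 -26 4 0.1 0.1 0.5 50; 11 -26 5 0.1 0.1 0.5 50'
python3 -c "from h import *;st()
s=plan(O-.187*Y+Z*.19,tool([0,0,-1],X),5,50)"
```

```text
t: 16.55
eef_pos: [0.4626, 0.1594, 0.2483]
tool_rot: [0.653, -0.26, 0.649, -0.293]
contact_force: [0.4, -0.0, 0.0]
gripper_width: 0.583
t: 17.05
eef_pos: [0.4634, 0.014, 0.2396]
tool_rot: [0.678, -0.15, 0.683, -0.227]
contact_force: [0.6, -0.0, 0.9]
gripper_width: 0.583
t: 17.55
eef_pos: [0.4638, -0.1296, 0.2312]
tool_rot: [0.691, -0.037, 0.705, -0.157]
contact_force: [-0.0, 0.3, 0.1]
gripper_width: 0.585
t 17.55 p [ 0.4638 -0.1296  0.2312] x [-0.042 -0.269 -0.962] z [ 0.986 -0.169  0.005] q [-0.62  0.18  0.65  2.06  0.2   0.98 -0.25] F [-0.   0.3  0.1] g 0.585
16 -25 5 0.10 0.02 0.53 50; 14 -25 6 0.10 0.02 0.53 50; 13 -26 6 0.10 0.02 0.53 50; 11 -27 6 0.10 0.02 0.53 50; 10 -27 7 0.10 0.02 0.53 50
max deg/row 3.207348068096473 mm/row 29.553374338051277
```

```bash
python3 -m jog '16 -25 5 0.1 0 0.5 50; 14 -25 6 0.1 0 0.5 50; 13 -26 6 0.1 0 0.5 50; 11 -27 6 0.1 0 0.5 50; 10 -27 7 0.1 0 0.6 50'
python3 -c "from h import *;st()
s=plan(O-.187*Y+Z*.13,tool([0,0,-1],X),3,50)
p,d=cap('side','s13');Q=pts('side',d)
cap('top','t13')
a=np.hstack([cv2.imread(f'pics/{k}.png')[80:230,240:400] for k in('s13','t13')]);cv2.imwrite('pics/13.png',cv2.resize(a,None,fx=2.5,fy=2.5))
"
```

```text
t: 18.05
eef_pos: [0.4676, -0.2717, 0.1904]
tool_rot: [0.707, 0.077, 0.699, -0.079]
contact_force: [0.8, -0.1, 0.9]
gripper_width: 0.583
t 18.05 p [ 0.4676 -0.2717  0.1904] x [ 0.012 -0.005 -1.   ] z [ 0.976 -0.219  0.012] q [-0.1   0.34  0.63  1.96 -0.26  0.91  0.44] F [ 0.8 -0.1  0.9] g 0.583
20 0 -0 0.00 0.04 0.01 50; 20 0 -0 0.00 0.04 0.01 50; 20 0 -0 0.00 0.04 0.01 50
max deg/row 0.24126760396751193 mm/row 20.125048645260332
```

View pics/13.png

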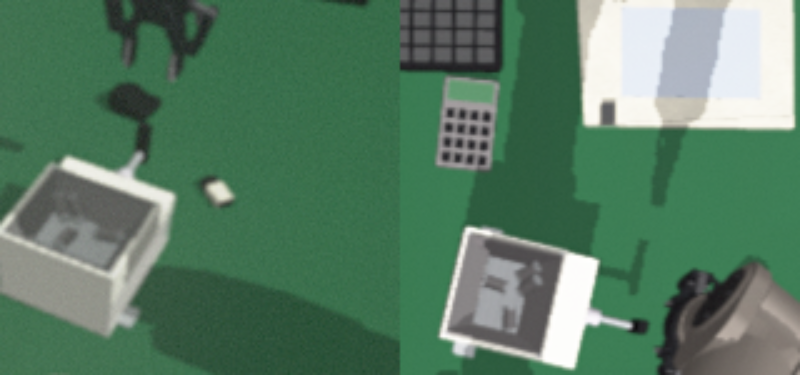

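```bash
python3 -m jog '20 0 0 0 0 0 50; 20 0 0 0 0 0 50; 20 0 0 0 0 0 50; 10 0 0 0 0 0 50'
python3 -c "from h import *;st()
cap('side','s14')
a=cv2.imread('pics/s14.png')[70:190,240:370];cv2.imwrite('pics/14.png',cv2.resize(a,None,fx=4.5,fy=4.5,interpolation=cv2.INTER_CUBIC))
"
```

```text
t: 18.55
eef_pos: [0.4675, -0.2707, 0.1191]
tool_rot: [0.706, 0.076, 0.7, -0.08]
contact_force: [0.5, 0.7, 0.2]
gripper_width: 0.586
t 18.55 p [ 0.4675 -0.2707  0.1191] x [ 0.008 -0.007 -1.   ] z [ 0.976 -0.219  0.009] q [-0.05  0.44  0.58  2.02 -0.34  0.76  0.51] F [0.5 0.7 0.2] g 0.586
```

View pics/14.png

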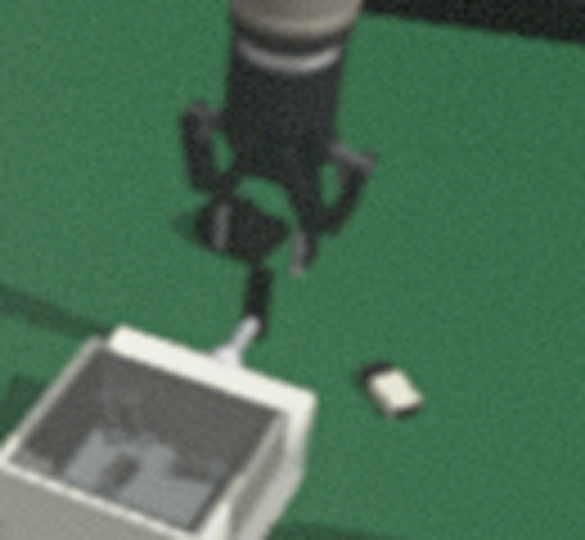

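```bash
python3 -m jog '15 0 0 0 0 0 50; 16 0 0 0 0 0 50; 16 0 0 0 0 0 50; 0 0 0 0 0 0 50'
python3 -m jog '0 0 0 0 0 0 25; 0 0 0 0 0 0 15; 0 0 0 0 0 0 5; 0 0 0 0 0 0 5' 30
python3 -m jog '0 0 0 0 0 0 0; 0 0 0 0 0 0 0' 90
python3 -c "from h import *;st()
cap('side','s15')
a=cv2.imread('pics/s15.png')[70:190,240:370];cv2.imwrite('pics/15.png',cv2.resize(a,None,fx=4.5,fy=4.5,interpolation=cv2.INTER_CUBIC))
"
```

```text
t: 19.0
eef_pos: [0.4682, -0.2712, 0.0722]
tool_rot: [0.706, 0.076, 0.7, -0.08]
contact_force: [-0.8, 0.4, 0.3]
gripper_width: 0.582
t: 19.4
eef_pos: [0.4673, -0.2717, 0.0744]
tool_rot: [0.706, 0.076, 0.7, -0.08]
contact_force: [-5.6, 1.5, 7.4]
gripper_width: 0.204
t: 19.6
eef_pos: [0.4673, -0.2717, 0.0745]
tool_rot: [0.706, 0.076, 0.7, -0.08]
contact_force: [-6.0, 1.2, 9.4]
gripper_width: 0.194
t 19.6 p [ 0.4673 -0.2717  0.0745] x [ 0.008 -0.006 -1.   ] z [ 0.976 -0.22   0.009] q [ 0.    0.51  0.53  2.04 -0.4   0.68  0.56] F [-6.   1.2  9.4] g 0.194
```

View pics/15.png

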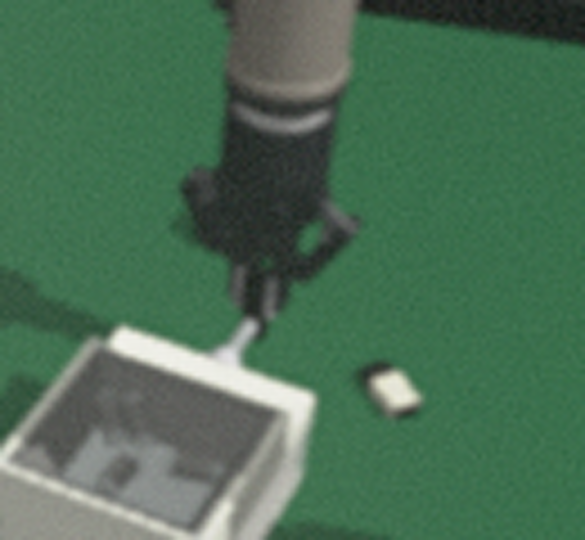

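```bash
python3 -m jog '0 -10 0 0 0 0 0; 0 -12 0 0 0 0 0; 0 -12 0 0 0 0 0; 0 -12 0 0 0 0 0; 0 -12 0 0 0 0 0'
python3 -m jog '0 0 0 0 0 0 0; 0 0 0 0 0 0 0'
python3 -c "from h import *;st()
p=cur()[0]-np.array([.4673,-.2717,.0745]);print('travel',-p@Y,'lat',p@X,p[2])"
```

```text
t: 20.15
eef_pos: [0.455, -0.3261, 0.0745]
tool_rot: [0.706, 0.077, 0.7, -0.078]
contact_force: [-4.8, 10.0, 9.1]
gripper_width: 0.192
t: 20.35
eef_pos: [0.455, -0.3263, 0.0745]
tool_rot: [0.706, 0.077, 0.7, -0.079]
contact_force: [-5.6, 8.6, 9.9]
gripper_width: 0.199
t 20.35 p [ 0.455  -0.3263  0.0745] x [ 0.008 -0.003 -1.   ] z [ 0.976 -0.219  0.008] q [ 0.12  0.54  0.52  1.99 -0.41  0.7   0.66] F [-5.6  8.6  9.9] g 0.199
travel 0.05594684195607233 lat -3.579901729416202e-05 9.409182078035094e-06
```

```bash
python3 -m jog '0 -4 0 0 0 0 0; 0 -4 0 0 0 0 0; 0 0 0 0 0 0 0; 0 0 0 0 0 0 0'
python3 -c "from h import *;st()
p=cur()[0]-np.array([.4673,-.2717,.0745]);print('travel',-p@Y,'lat',p@X,p[2])
cap('side','s16');cap('top','t16')
for k,b in(('s16',(70,215,230,380)),('t16',(160,250,245,365))):
    a=cv2.imread(f'pics/{k}.png')[b[0]:b[1],b[2]:b[3]];cv2.imwrite(f'pics/{k}c.png',cv2.resize(a,None,fx=4,fy=4,interpolation=cv2.INTER_CUBIC))
c=bot.calibration('side');Ti=np.linalg.inv(c['T'])
for s in (.125,.132,.135,.138,.17,.235,.251): 
    q=Ti@np.r_[O-s*Y+Z*.070,1];print(s,c['cx']-c['fx']*q[0]/q[2],c['cy']+c['fy']*q[1]/q[2])
"
```

```text
t: 20.75
eef_pos: [0.4534, -0.3335, 0.0745]
tool_rot: [0.706, 0.077, 0.7, -0.078]
contact_force: [-4.7, 8.2, 9.9]
gripper_width: 0.194
t 20.75 p [ 0.4534 -0.3335  0.0745] x [ 0.008 -0.002 -1.   ] z [ 0.976 -0.218  0.008] q [ 0.13  0.54  0.52  1.99 -0.41  0.71  0.68] F [-4.7  8.2  9.9] g 0.194
travel 0.0633209883302421 lat -4.6425222755165045e-05 -2.4042967817217153e-06
0.125 288.71283732169775 149.881137267792
0.132 289.6163709284874 148.60564641093308
0.135 290.0015545412263 148.06189444358117
0.138 290.38551951964234 147.51986278516415
0.17 294.4068139558403 141.84312398146568
0.235 302.17760995657824 130.8733280879021
0.251 304.0133174522559 128.2819157607794
```

View pics/s16c.png

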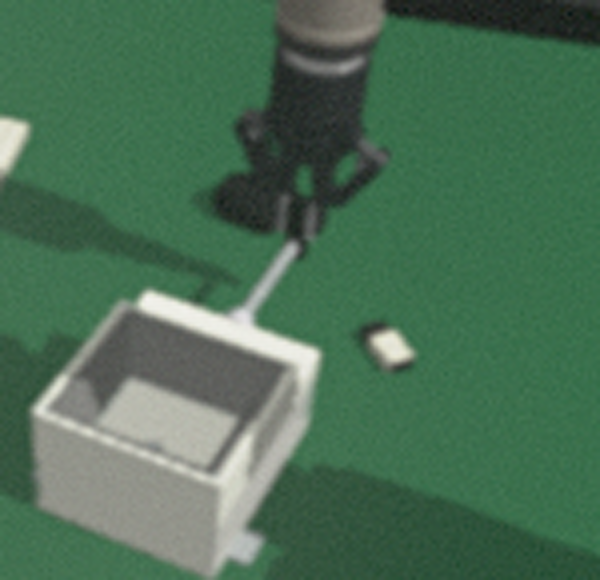

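View pics/t16c.png

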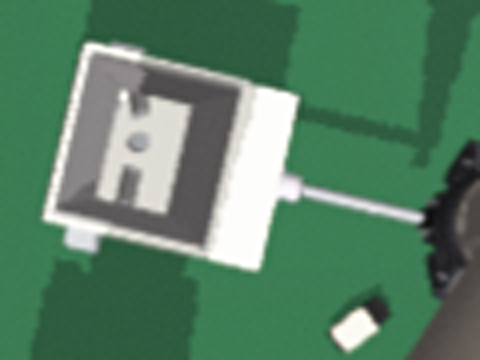

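```bash
python3 -m jog '0 -1 0 0 0 0 0; 0 0 0 0 0 0 0; 0 0 0 0 0 0 0'
cat > prof.py <<'E'
from h import *
import sys
st();p=cur()[0]-np.array([.4673,-.2717,.0745]);print('travel',-p@Y)
for n in('top','side'):
    acc=0;N=3
    for i in range(N): pi,d=bot.read_camera(n); acc=acc+pi.astype(np.float32)
    acc/=N; cv2.imwrite(f'pics/{sys.argv[1]}{n}.png',acc[:,:,::-1])
    c=bot.calibration(n);Ti=np.linalg.inv(c['T']);out=[]
    for s in np.arange(.11,.17,.002):
        best=[]
        for l in (-.003,0,.003):
            q=Ti@np.r_[O-s*Y+X*l+Z*.069,1];u=c['cx']-c['fx']*q[0]/q[2];v=c['cy']+c['fy']*q[1]/q[2]
            best.append(cv2.getRectSubPix(acc.mean(2).astype(np.float32),(1,1),(float(u),float(v)))[0,0])
        out.append((int(s*1000),[int(x) for x in best]))
    print(n,out)
pi,d=bot.read_camera('top');W=pts('top',d);np.savez('pics/last.npz',p=pi,d=d)
E
python3 prof.py p17
```

```text
t: 21.15
eef_pos: [0.4532, -0.3343, 0.0745]
tool_rot: [0.706, 0.077, 0.7, -0.078]
contact_force: [-4.6, 8.7, 9.2]
gripper_width: 0.195
t 21.15 p [ 0.4532 -0.3343  0.0745] x [ 0.008 -0.002 -1.   ] z [ 0.976 -0.218  0.008] q [ 0.13  0.54  0.52  1.98 -0.41  0.71  0.68] F [-4.6  8.7  9.2] g 0.195
travel 0.06418056515599131
top [(110, [252, 252, 252]), (112, [252, 252, 251]), (114, [250, 249, 248]), (116, [249, 244, 238]), (118, [247, 239, 227]), (120, [247, 238, 224]), (122, [247, 239, 223]), (124, [248, 241, 224]), (126, [249, 242, 226]), (128, [249, 243, 226]), (130, [249, 240, 218]), (132, [235, 230, 208]), (134, [216, 207, 178]), (136, [186, 178, 151]), (138, [183, 180, 133]), (140, [204, 192, 127]), (142, [215, 199, 131]), (144, [226, 201, 136]), (146, [224, 199, 139]), (148, [217, 197, 139]), (150, [212, 197, 140]), (152, [209, 198, 142]), (154, [209, 200, 142]), (156, [214, 201, 142]), (158, [222, 202, 140]), (160, [225, 199, 138]), (162, [219, 197, 139]), (164, [213, 196, 140]), (166, [210, 197, 142]), (168, [211, 199, 143]), (170, [215, 201, 143])]
side [(110, [232, 232, 232]), (112, [234, 233, 233]), (114, [233, 233, 233]), (116, [233, 232, 233]), (118, [231, 230, 232]), (120, [229, 228, 228]), (122, [227, 223, 223]), (124, [223, 219, 217]), (126, [220, 214, 210]), (128, [219, 213, 206]), (130, [220, 215, 205]), (132, [221, 216, 205]), (134, [219, 217, 208]), (136, [216, 216, 203]), (138, [209, 208, 193]), (140, [198, 199, 185]), (142, [189, 191, 172]), (144, [184, 181, 158]), (146, [177, 173, 148]), (148, [173, 169, 143]), (150, [173, 168, 139]), (152, [174, 167, 137]), (154, [172, 166, 138]), (156, [170, 165, 139]), (158, [170, 167, 139]), (160, [175, 167, 138]), (162, [174, 166, 139]), (164, [174, 168, 140]), (166, [177, 171, 141]), (168, [178, 171, 142]), (170, [176, 171, 143])][ WARN:0@2.885] global loadsave.cpp:1063 imwrite_ Unsupported depth image for selected encoder is fallbacked to CV_8U.
```

```bash
python3 -c "
from h import *
a=cv2.imread('pics/p17top.png')[165:240,255:350];b=cv2.imread('pics/p17side.png')[110:185,240:335]
cv2.imwrite('pics/17.png',cv2.resize(np.hstack([a,b]),(760,300),interpolation=cv2.INTER_CUBIC))
z=np.load('pics/last.npz');W=pts('top',z['d']);rel=W-O;x=rel@X;y=rel@Y
print((W[180:218:2,268:308:2,2]*1000).astype(int))
"
```

```text
[[ 92  87  78  77  81  85  82  87  93  87  96  96 101 104 105 103  78  89
  107 105]
 [ 93  88  90  73   0  68  70  74  78  78  83  84  90  91  95  98  96 104
  101 103]
 [ 96  80  75  73   7  20  25  16  -3  70  76  76  80  81  83  87  89  96
  103 104]
 [ 93  86  76  71   2  14  21  18   1   5   6   6   0  72  74  83  88  98
  102  75]
 [ 90  82  75  16   1  13  23  15   2   8   6   5   0  75  86  92  89  98
  103  81]
 [ 84  80  69   2   6   4   2   2   0   3   3   8  68  73  83  87  89  97
  104  78]
 [ 84  82  76   5   2   3   4   4   7   2   4   0  72  76  84  88  91 102
  104  75]
 [ 81  78  67   4   3  38  38  34   7   2   0   6  72  79  83  90  98 104
   77  80]
 [ 80  82  67   4   2  35  32   2   6   3   0   2  80  79  84  87  99 102
   80  79]
 [ 84  74   7   3   3   2   0   8   9   3   1  70  77  82  86  95  97 103
   77  81]
 [ 81  71   4   2   3  -3   0   0   3   5   3  69  75  81  90  91  99 101
   77  77]
 [ 79  72   0   6  13  21  20   4   9   5   6  77  77  90  90  97 101 101
   79  77]
 [ 80  70   3   2  14  17  11   8   4   0   4  75  77  83  94  99 104  76
   80  81]
 [ 72   5   0   0  23  19   5   0   1   3  66  79  81  89  92  99 103  78
   76  79]
 [ 71   6   5   8  17  19   0   8   2   6  75  74  81  88  91  99 104  80
   83  78]
 [ 78  75  74  69  16  18   2   5   1   2  73  75  83  89  93  98 105  79
   80  83]
 [ 95  89  84  82  79  70  72  69   2   1  77  79  87  91  98 105  72  79
   75  80]
 [105  99  93  96  90  93  85  86  77  77  79  79  83  96 100 101  80  83
   83  80]
 [103   3   2 108 105 102  99  94  91  91  90  85  85  93 100 101  80  80
   80  79]]
```

View pics/17.png

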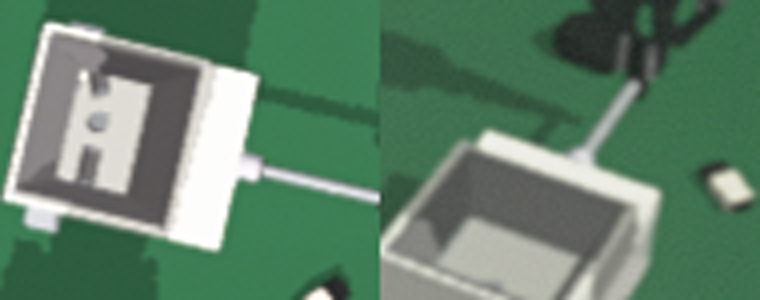

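```bash
python3 -c "
from h import *
acc=np.mean([bot.read_camera('top')[0].astype(np.float32) for i in range(8)],0)[:,:,::-1]
a=acc[175:220,262:337].clip(0,255).astype(np.uint8)
cv2.imwrite('pics/18.png',cv2.resize(a,None,fx=10,fy=10,interpolation=cv2.INTER_LANCZOS4))
b=np.mean([bot.read_camera('side')[0].astype(np.float32) for i in range(8)],0)[:,:,::-1].clip(0,255).astype(np.uint8)
cv2.imwrite('pics/18s.png',cv2.resize(b[135:220,230:320],None,fx=7,fy=7,interpolation=cv2.INTER_LANCZOS4));cv2.imwrite('pics/18f.png',b);st()
"
```

```text
t 22.3 p [ 0.4532 -0.3343  0.0745] x [ 0.008 -0.002 -1.   ] z [ 0.976 -0.218  0.008] q [ 0.13  0.54  0.52  1.98 -0.41  0.71  0.68] F [-4.2  8.4 10.1] g 0.192
```

View pics/18.png

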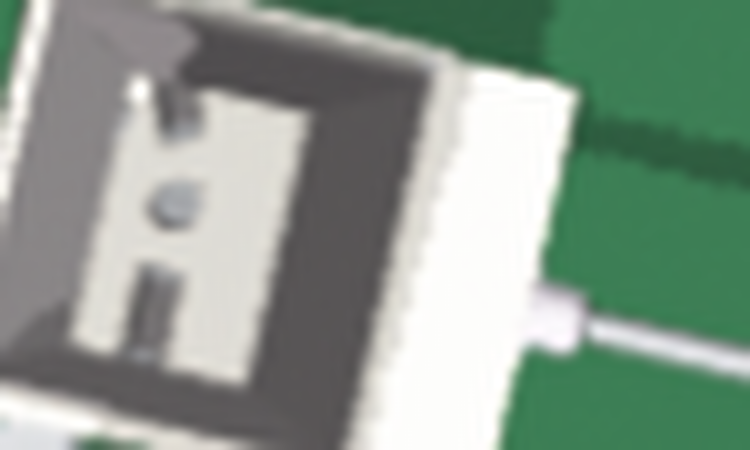

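View pics/18s.png

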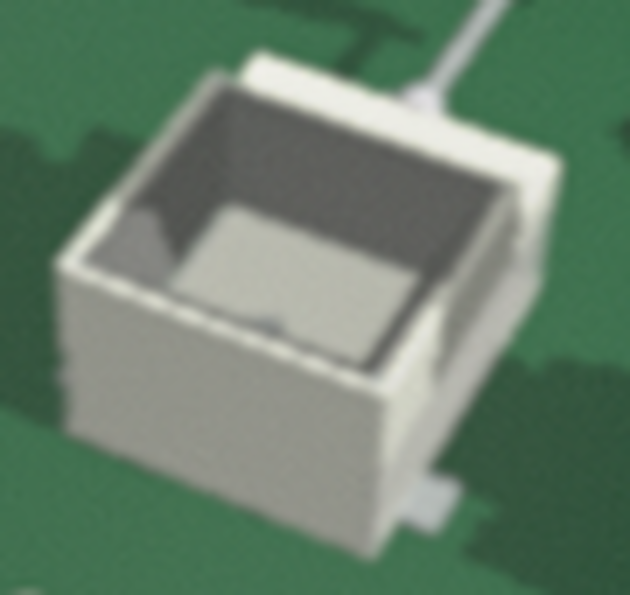

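View pics/18f.png

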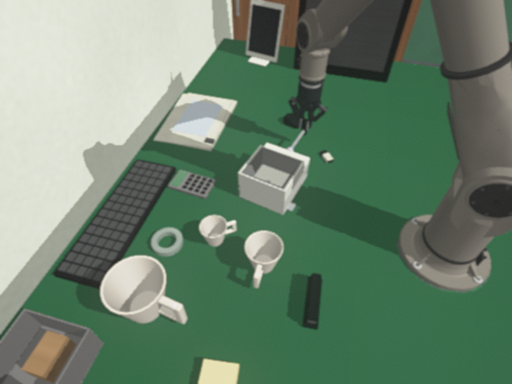

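```bash
python3 -c "
from h import *
c=bot.calibration('top');Ti=np.linalg.inv(c['T'])
for k in('t0','top0','t9','t10','t12','t16','p17top'):
    try: g=cv2.imread(f'pics/{k}.png').mean(2).astype(np.float32)
    except Exception: continue
    o=[]
    for s in np.arange(.130,.150,.002):
        q=np.mean([[(lambda q:cv2.getRectSubPix(g,(1,1),(float(c['cx']-c['fx']*q[0]/q[2]),float(c['cy']+c['fy']*q[1]/q[2])))[0,0])(Ti@np.r_[O-s*Y+X*l+Z*.07,1])] for l in(-.003,0)]);o.append(int(q))
    print(k,o)
"
```

```text
top0 [244, 241, 231, 216, 205, 202, 207, 212, 209, 205]
t9 [245, 242, 231, 217, 206, 203, 207, 211, 210, 206]
t10 [245, 242, 231, 217, 207, 204, 208, 212, 210, 205]
t12 [245, 242, 231, 217, 206, 203, 207, 211, 210, 205]
t16 [243, 233, 214, 190, 191, 202, 207, 212, 211, 206]
p17top [243, 231, 209, 180, 183, 199, 207, 213, 211, 207][ WARN:0@0.545] global loadsave.cpp:275 findDecoder imread_('pics/t0.png'): can't open/read file: check file path/integrity
```

```bash
python3 -c "
from h import *
st();print(bot.hand_in())"
```

```text
t 22.3 p [ 0.4532 -0.3343  0.0745] x [ 0.008 -0.002 -1.   ] z [ 0.976 -0.218  0.008] q [ 0.13  0.54  0.52  1.98 -0.41  0.71  0.68] F [-4.2  8.4 10.1] g 0.192
the job is handed in; nothing more can be done
None
```

I gripped the middle-sized mug by its handle and tipped it to about 125–130° over the funnel with the gate shut. I then stood the empty mug back at its old spot and let go, and pulled the draw rod out. I handed in at 22.3 s, still holding the tab with the grip set to 90 N.

**Last checks**
- **Before the pull:** the top view showed all four cells on the shut gate and a bare mug floor.
- **Rod:** travel by tool pose is 64.2 mm. The dark dip at the sleeve's mouth grew between 63.3 and 64.2 mm and fits about 3 mm of ring showing, so the ring is centred there. The ring itself was too small to see outright. Spring pull is about 8 N, as expected.
- **Cells:** only three are directly visible in the bin after the pull. I take the fourth to be hidden under the casing's overhang, since none is in the funnel, in the mug or on the desk.
- **Rest of the desk:** the mug stands upright. The other things look unmoved, though I did not measure them again. A numeric check of how level the mug's rim is failed because the gripper and handle were in the data, so I judged uprightness from the pictures.

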